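Slide the short brick slip into the corner of the cutting jig

ROBOT

A 7-joint arm with a two-finger parallel gripper is mounted at the origin on the work surface; the furniture and walls round the work are solid. World frame = base frame: x ahead of the robot, y to its left, z up, the work surface at z = 0. Lengths are in mm, angles in degrees, forces in N, time in s.
With the tool pointing down it reaches from about 425 to 875 mm from the base axis. Payload 4.7 kg.
Tool frame: the origin (TCP) lies at the very end of the fingers, on their centre line; the grasp point (between the pads) lies 19 mm behind it; z points along the fingers, y is the direction in which the jaws open and shut (so a half turn about z gives the same grasp; the last joint's range is limited). The gripper opens to 85 mm and grips with 20 to 120 N. Pads are 22 mm wide; open, the fingers measure 114 mm over their backs; the gripper's body (76 mm by 85 mm) begins 54 mm behind the grasp point. The pads swing forward as they close: fully open they stand 13 mm farther back than shut.
Start: joints at [-74.25, 18.392, -4.016, 83.108, 1.295, 78.541, -3.26], TCP at [167.633, 628.034, 202.149] pointing down, gripper open.
Joint ranges: [-163.93, 163.93], [-17.29, 119.83], [-79.2, 71.16], [3.27, 140.29], [-89.18, 269.18], [5.43, 117.66], [-154.24, 154.24]. Speed limits (degrees/s): [147.25, 147.25, 180, 180, 180, 180, 180].

INTERFACE

Orientations are given as a 3x3 rotation matrix whose columns are the frame's x, y, z axes.
In Python, from rig import ctrl, solver, readout, snapshot, camera_model, workorder gives the robot as it stands. Calls block until the motion is done:
- ctrl.movep(position, orientation): joint-space move of the TCP to a pose.
- ctrl.servo_line(position, attitude=None, speed=150, f_stop=None): straight line of the TCP; attitude=None keeps the orientation; speed is the mean speed in mm/s. With f_stop (N) it stops when the force on the tool has changed by that much, and returns True; else False.
- ctrl.move_j(angles): joint-space move.
- ctrl.command_gripper(opening): opening from 0.0 (shut) to 1.0 (fully open); the grip force is fixed at half the most; returns when the fingers have stopped.
- ctrl.pause(seconds).
- solver.inverse_kinematics(position, orientation): joint angles nearest the present ones, or None.
- readout.get_state(): the state.
- snapshot(name): name is "scene" or "top" or "wrist"; returns the picture (480x640x3 uint8, red, green, blue); there is no depth.
- camera_model(name): a dict with "intrinsics" (3x3 intrinsics, pixels), "R" (3x3) and "t" (3): a world point X has camera coordinates R X + t; the wrist camera has in their place "mount" (4x4, takes a point from camera to tool coordinates, whose origin is the TCP and whose axes are the flange's). Camera axes: x right, y down, z forward; pixel columns grow to the right and rows downward; lengths in mm; the calibration is good to about 2 mm. A picture is of the moment at which its call begins: read the wrist's pose just before it. camera_model takes no time and is no camera call.
A pose or a line that the arm cannot do raises ctrl.IKError and nothing moves.
- workorder.sign_off(): hands the job in, once; it reports no verdict.
The state is a dict: "time": time; "joints": joint angles; "qd": joint speeds; "joint_torque": joint torques, N m; "position": TCP position; "tcp_rot": TCP orientation; "ft_force": force on the tool from outside, world axes, zero at the start; "moment": the same for the moment, N m; "gripper_width": opening from 0.0 (shut) to 1.0 (fully open).
Only numpy, scipy, OpenCV 4.12 (cv2) and the standard library are available. Lean on these libraries where they do the work, as an engineer would, in place of code of your own. Each camera call takes 0.05 s, during which the arm holds its last target.

TASK

Of the two brick slips lying on the plywood jig, only the shorter one is to be moved: with your fingertips push it square against the long rail, then keep it against the rail and slide it along to the left, into the corner pocket there, until it is fully home against the end stop. Only push it: do not pick it up or tip it. Leave the longer slip, the wedge, the cup, the folding rule and the chisel where they are.

Things in the scene. Friction and masses are not known exactly. Their poses are not given: they have to be found in the camera images.
- jig: Fixed plywood jig board, 250 (its x) by 400 (its y) mm, 18 mm thick, screwed to the bench. Origin: centre of its underside; x points away from the robot (turned up to 0.25 rad), y to the left. Along its far edge runs a wooden rail, inner face at x = +100 mm, top 40 mm above the bench; at its left end an end stop, inner face at y = +170 mm, from x = +20 mm to the rail, same height.
- mouth (a point): Centre of the corner pocket's mouth, on the board, at jig x = +76, y = +135, z = +18 mm. The pocket is 48 mm wide (rail to keeper strip) and 35 mm deep, open to -y. The keeper is parallel to the rail, inner face at jig x = +52 mm, top 34 mm above the bench; before the mouth it flares away from the rail, to about jig y = +110, x = +25 to +45 mm.
- home (a point): The place of the short slip's origin (centre of its underside) when it is fully home in the pocket, touching rail and end stop; axes as the jig's; its trailing end then stands 30 mm out of the mouth; in the jig's frame at x = +77.5, y = +137.5, z = +18 mm.
- short_slip: The shorter terracotta brick slip, a loose flat tile: 45 mm (its x), 65 mm (its y), 18 mm thick, about 0.1 kg, lying flat on the jig board away from the rail, its y roughly along the rail (within 0.35 rad). Origin: centre of its underside, z up. Either of its ends may lead.
- long_slip: The longer terracotta brick slip: 50 mm (its x), 105 mm (its y), 18 mm thick, about 0.19 kg, loose on the same board beside the short one, at its left or its right. Origin: centre of its underside. To be left alone.
- wedge: Loose hardwood wedge, 36 x 110 (its y) x 28 mm, lying on the near left part of the jig board. Origin: centre of its underside. To be left alone.
- rule: Loose folded wooden rule, 22 x 204 (its y) x 16 mm, on the bench to the right of the jig, pointing away from the robot. Origin: centre of its underside. To be left alone.
- cup: Loose grey enamel cup with dark blue handle, 70 mm wide, 78 mm high, on the bench at the near right. Origin: centre of its underside. To be left alone.
- chisel: Loose steel cold chisel, 34 x 172 (its y) x 21 mm, on the bench to the left of the jig. Origin: centre of its underside. To be left alone.
There are look-alikes about, which are no part of the job. What is shaped like the short_slip but turquoise is not meant.

How it is judged (in metres and radians):
On the way, in this order (a step that is already met when the one before it is completed fails the run):
1. the short slip lies square against the rail (within 4 mm, 0.1 rad), still at least 50 mm short of the end stop (x of short_slip in the frame of home above -0.004 m and y of short_slip in the frame of home below -0.05 m and angle between the y axis of short_slip and the y axis of jig, either way round below 0.1 rad), for 0.1 s.
2. the short slip, still against the rail (within 5 mm), is 15 to 50 mm short of the end stop (x of short_slip in the frame of home above -0.005 m and y of short_slip in the frame of home between -0.05 and -0.015 m), for 0.03 s.
3. the short slip is home in the corner pocket (x of short_slip in the frame of home above -0.004 m and y of short_slip in the frame of home above -0.003 m), for 0.1 s.
At the end, for the whole second after the job is handed in: The short slip lies flat and at rest in the corner pocket, within 4 mm of the rail and 3 mm of the end stop, square within 0.07 rad; the long slip, wedge, rule, cup and chisel are within 15 mm of where they started (all of step 3 and x of short_slip in the frame of home below 0.003 m and y of short_slip in the frame of home below 0.003 m and z of short_slip in the frame of home between -0.003 and 0.003 m and angle between the y axis of short_slip and the y axis of jig, either way round below 0.07 rad and linear speed of short_slip below 0.01 m/s and distance of each of long_slip, wedge, rule, cup, chisel from where it was at the start of the episode below 0.015 m); the robot touches nothing.
It fails at once if the short slip is lifted more than 8 mm off the board (z of short_slip in the frame of home above 0.008 m).
It fails at once if the short slip is tipped more than 0.3 rad (angle between short_slip's own z axis and vertical above 0.3 rad).
It fails at once if the long slip, wedge, rule, cup or chisel is moved more than 15 mm (distance of any of long_slip, wedge, rule, cup, chisel from where it was at the start of the episode above 0.015 m).
It also fails if it takes over 61 s, if anything falls off the work surface, if the arm or the gripper's body presses on something with over 40 N, if the wrist force passes 120 N, or if a joint passes its speed limit or range.

## Working session

There is one attempt and no reset: what is moved stays moved. The work goes in short steps, each a Python script; the robot and the scene stay as the last script left them, time stands still between calls to the robot, and variables do not carry over. Pictures are saved under pics/ and viewed, and the job is handed in when it is done.

```bash
ls; mkdir -p pics
python3 - <<'E'
from rig import ctrl, solver, readout, snapshot, camera_model, workorder
import cv2
for n in ["scene","top"]:
    cv2.imwrite(f"pics/{n}0.png",snapshot(n)[:,:,::-1])
    print(camera_model(n))
s=readout.get_state();print(s["time"],s["position"],s["tcp_rot"])
print(camera_model("wrist"))
E
```

```text
pics
{'intrinsics': array([[579.20297349,   0.        , 318.7573452 ],
       [  0.        , 579.20297349, 238.21506715],
       [  0.        ,   0.        ,   1.        ]]), 'R': array([[ 0.62469683, -0.78083219, -0.0074134 ],
       [-0.41151702, -0.32113187, -0.85295256],
       [ 0.66363214,  0.5358875 , -0.5219358 ]]), 't': array([-259.34236367,  241.23340313, 1081.24372384])}
{'intrinsics': array([[437.84374204,   0.        , 326.29895444],
       [  0.        , 437.84374204, 232.96358176],
       [  0.        ,   0.        ,   1.        ]]), 'R': array([[ 0.19355243, -0.98107918,  0.00459363],
       [-0.96064316, -0.19046748, -0.20220499],
       [ 0.19925404,  0.03472443, -0.97933245]]), 't': array([ -38.70446032,  473.50835572, 1033.60968988])}
0.1 [167.49142244 627.49248066 201.12154567] [[-9.66205623e-01  2.57772305e-01 -3.65062936e-04]
 [ 2.57772547e-01  9.66204096e-01 -1.72014076e-03]
 [-9.06793441e-05 -1.75611288e-03 -9.99998454e-01]]
{'intrinsics': array([[371.36170988,   0.        , 323.87207268],
       [  0.        , 371.36170988, 240.77518018],
       [  0.        ,   0.        ,   1.        ]]), 'mount': array([[-9.33672572e-04, -9.51049065e-01, -3.09038515e-01,
         7.96861619e+01],
       [ 9.99999563e-01, -8.76894160e-04, -3.22622549e-04,
         1.20221251e+00],
       [ 3.58358046e-05, -3.09038681e-01,  9.51049469e-01,
        -1.71657547e+02],
       [ 0.00000000e+00,  0.00000000e+00,  0.00000000e+00,
         1.00000000e+00]])}
```

View pics/scene0.png

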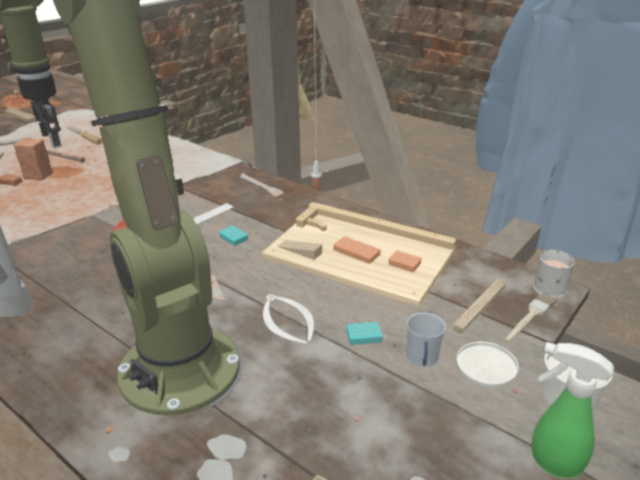

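View pics/top0.png

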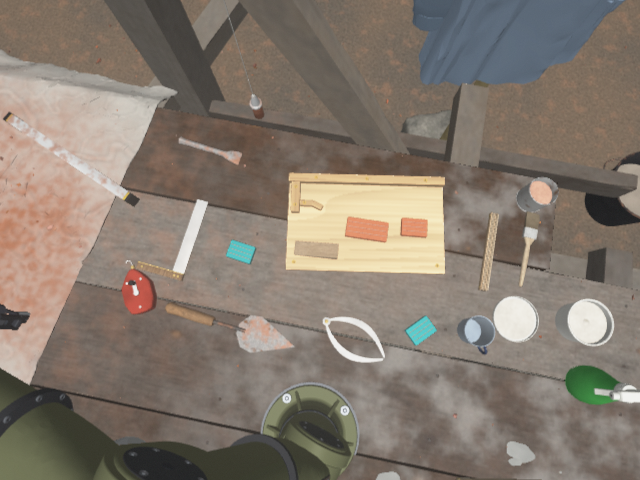

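Candidates: terracotta (414,228) shorter; terracotta (367,229) longer; turquoise (240,252) and (421,330), decoys. The choice is (414,228), which I'll check in a close crop.

```bash
cat > h.py <<'E'
import numpy as np, cv2
from rig import ctrl, solver, readout, snapshot, camera_model, workorder
def top_xy(uv,z):
    m=camera_model("top");K,R,t=m["intrinsics"],np.array(m["R"]),np.array(m["t"])
    out=[]
    for p in np.atleast_2d(uv):
        d=R.T@(np.linalg.inv(K)@np.array([p[0],p[1],1.])); c=-R.T@t
        out.append((c+d*(z-c[2])/d[2])[:2])
    return np.array(out)
E
python3 - <<'E'
from h import *
im=cv2.imread("pics/top0.png")
c=im[165:285,275:455]
cv2.imwrite("pics/crop0.png",cv2.resize(c,None,fx=4.4,fy=4.4,interpolation=cv2.INTER_CUBIC))
hsv=cv2.cvtColor(im,cv2.COLOR_BGR2HSV)
m=cv2.inRange(hsv,(0,110,90),(13,255,255)); m[:, :280]=0;m[:,450:]=0;m[:170]=0;m[280:]=0
n,l,st,ce=cv2.connectedComponentsWithStats(m)
for i in range(1,n):
    if st[i,4]<100: continue
    cs,_=cv2.findContours((l==i).astype('uint8'),cv2.RETR_EXTERNAL,cv2.CHAIN_APPROX_NONE)
    xy=top_xy(cs[0][:,0,:].astype(float),36)
    r=cv2.minAreaRect(xy.astype(np.float32));print(st[i],r,cv2.boxPoints(r).round(0).tolist())
E
```

```text
[345 217  44  25 779] ((503.96148681640625, -42.45528793334961), (49.93458938598633, 103.79230499267578), 2.43721342086792) [[477.0, 8.0], [481.0, -95.0], [531.0, -93.0], [527.0, 10.0]]
[401 218  26  19 445] ((531.9038696289062, -157.3153076171875), (45.58649826049805, 62.944332122802734), 8.521281242370605) [[505.0, -130.0], [514.0, -192.0], [559.0, -185.0], [550.0, -123.0]]
```

View pics/crop0.png

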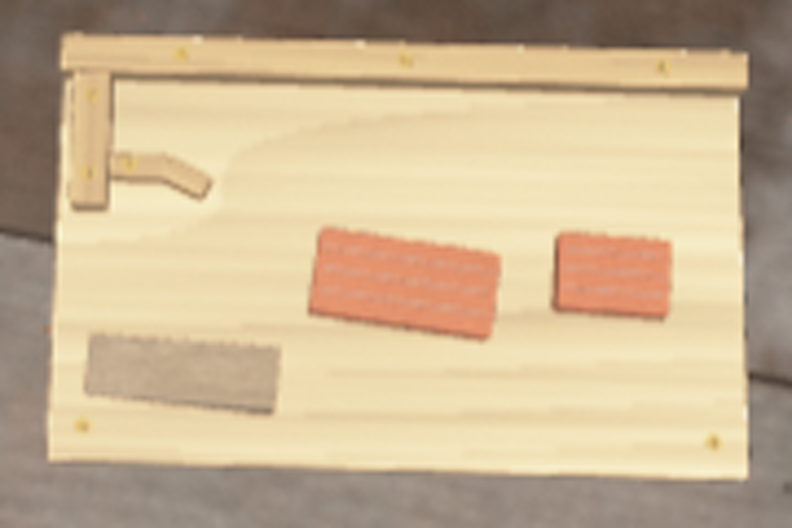

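Run:
```python
from h import *
f=lambda p:np.array(p,float)/4.4+np.array([275,165])-.4
nl,nr=top_xy(f([(48,460),(747,479)]),18)
fl,fr=top_xy(f([(62,35),(749,52)]),40)
il,ir=top_xy(f([(112,72),(748,84)]),40)
print(nl,nr,fl,fr,il,ir)
for a,b in((nl,nr),(fl,fr),(il,ir)):
    d=a-b; print(np.hypot(*d),np.arctan2(-d[0],d[1]))
print(nl-fl,nr-fr,np.hypot(*(nl-fl)),(nl+nr+fl+fr)/4)
```

```text
[367.82753531 137.08691065] [ 434.23461065 -254.31862294] [610.10452025 179.3525605 ] [ 677.98454136 -215.11666907] [593.70307705 146.15904697] [ 658.54779788 -217.27040657]
396.9989815917103 0.168062699757315
400.2669988132189 0.1704104357618266
369.1690744422628 0.1765664704390671
[-242.27698495  -42.26564984] [-243.74993071  -39.20195388] 245.93601320428598 [522.53780189 -38.24895522]
```

```bash
cat >> h.py <<'E'
A=0.170; O=np.array([522.5,-38.2])
def setjig(a,o):
    global A,O; A=a;O=np.array(o)
def ax(): return np.array([[np.cos(A),-np.sin(A)],[np.sin(A),np.cos(A)]])
def w(x,y,z): return np.r_[O+ax()@[x,y],z]
def rot():
    y=np.r_[ax()[:,1],0]; z=np.array([0,0,-1.]); return np.column_stack([np.cross(y,z),y,z])
def j(xy): return (np.atleast_2d(xy)[:,:2]-O)@ax()
def wcam():
    s=readout.get_state(); m=np.array(camera_model("wrist")["mount"]); T=np.eye(4);T[:3,:3]=s["tcp_rot"];T[:3,3]=s["position"]
    return T@m
def wrist_xy(T,uv,z):
    K=camera_model("wrist")["intrinsics"]; out=[]
    for p in np.atleast_2d(uv):
        d=T[:3,:3]@np.linalg.inv(K)@np.array([p[0],p[1],1.]); c=T[:3,3]; out.append((c+d*(z-c[2])/d[2])[:2])
    return np.array(out)
E
python3 - <<'E'
from h import *
print(solver.inverse_kinematics(w(-40,-20,230),rot()))
ctrl.movep(w(-40,-20,230),rot()); 
T=wcam(); im=snapshot("wrist")[:,:,::-1]; np.save("T1.npy",T); cv2.imwrite("pics/w1.png",im)
print(readout.get_state()["time"],readout.get_state()["position"],w(-40,-20,230))
E
```

```text
[ -3.09908455  -1.94553434   7.40166316 102.92399113   0.25527033
  79.00545066 103.98995737]
2.8417 [486.66599003 -63.82525412 229.93969612] [486.4602563 -64.6789893 230.       ]
```

View pics/w1.png

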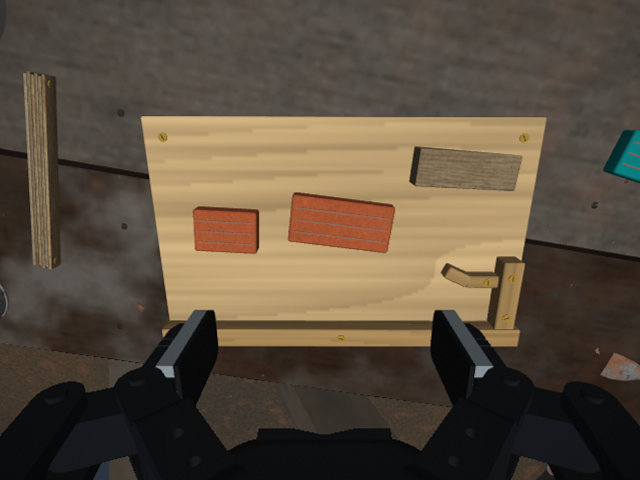

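The wrist view shows the jig inverted, with the rail at the bottom (row ~325). The short slip is at (226,230), the long slip at (342,223) and the pocket at (470,290). I'll enlarge it to fix the jig pose.

Run:
```python
from h import *
im=cv2.imread("pics/w1.png")
a=cv2.resize(im[245:355,425:535],None,fx=5,fy=5,interpolation=cv2.INTER_CUBIC)
b=cv2.resize(im[190:355,140:270],None,fx=3.3333,fy=3.3333,interpolation=cv2.INTER_CUBIC)
H=550
cv2.imwrite("pics/w1c.png",np.hstack([a[:550,:400+150],cv2.resize(im[300:355,200:225],(250,550),interpolation=cv2.INTER_CUBIC)]))
T=np.load("T1.npy")
hsv=cv2.cvtColor(im,cv2.COLOR_BGR2HSV)
m=cv2.inRange(hsv,(0,110,60),(13,255,255)); m[:, :150]=0;m[:,540:]=0;m[:120]=0;m[300:]=0
n,l,st,ce=cv2.connectedComponentsWithStats(m)
for i in range(1,n):
    if st[i,4]<300: continue
    cs,_=cv2.findContours((l==i).astype('uint8'),cv2.RETR_EXTERNAL,cv2.CHAIN_APPROX_NONE)
    r=cv2.minAreaRect(wrist_xy(T,cs[0][:,0,:].astype(float),36).astype(np.float32)); print(st[i],r)
P=wrist_xy(T,[(141,116),(546,118)],18);print(P,np.hypot(*(P[0]-P[1])),np.arctan2(*( (P[0]-P[1])*[1,-1])))
Q=wrist_xy(T,[(163,346),(519,346)],40);print(Q,np.hypot(*(Q[0]-Q[1])),np.arctan2(*( (Q[0]-Q[1])*[1,-1])), j(P),j(Q))
```

```text
[ 288  193  107   60 4738] ((503.76104736328125, -42.1985969543457), (51.768978118896484, 104.15692138671875), 2.4825236797332764)
[ 193  207   66   47 2686] ((531.1837768554688, -156.90525817871094), (47.496524810791016, 66.00728607177734), 6.50961971282959)
[[ 435.08052597 -253.12286423]
 [ 369.52934889  138.38221336]] 396.9548873554979 0.16589497008478815
[[ 678.00177925 -213.64871004]
 [ 609.85581569  181.99116152]] 401.4657897250542 0.17056876768625176 [[-122.52045697 -197.03486908]
 [-120.89094986  199.91667368]] [[ 123.57735995 -199.22773229]
 [ 123.34901919  202.2379925 ]]
```

View pics/w1c.png

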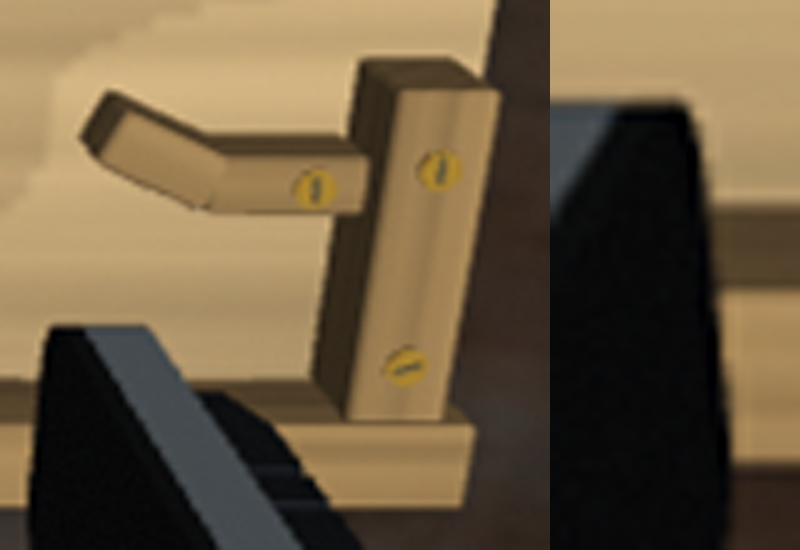

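Run:
```python
from h import *
T=np.load("T1.npy")
print(j(wrist_xy(T,[(222.5,328.6),(494.6,328.8),(504.6,263.0)],40)))
print(j(wrist_xy(T,[(222.5,320.8),(487.6,321)],18)))
print("keeper in (34)",j(wrist_xy(T,[(467.5,287.5),(497.5,287.5)],34)), j(wrist_xy(T,[(451,265)],18)))
print("short",j([531.5,-157.1]))
```

```text
[[ 101.1890099  -130.25759362]
 [ 101.26974343  171.56939691]
 [  22.99772292  170.84647422]]
[[ 104.19526933 -136.22028119]
 [ 104.28285796  173.44159288]]
keeper in (34) [[ 53.88216999 138.02013133]
 [ 53.86354798 170.57792364]] [[ 34.0374758  123.21122639]]
short [[ -11.2455184  -118.70866993]]
```

```bash
cat >> h.py <<'E'
O=O+ax()@[1.5,.8]
def top_short(name):
    im=np.ascontiguousarray(snapshot("top")[:,:,::-1]); cv2.imwrite(f"pics/{name}.png",cv2.resize(im[160:290,270:460],None,fx=4.2,fy=4.2,interpolation=cv2.INTER_CUBIC))
    hsv=cv2.cvtColor(im,cv2.COLOR_BGR2HSV)
    m=cv2.inRange(hsv,(0,110,90),(13,255,255)); m[:, :280]=0;m[:,450:]=0;m[:170]=0;m[280:]=0
    n,l,st,ce=cv2.connectedComponentsWithStats(m)
    for i in range(1,n):
        if st[i,4]<100: continue
        cs,_=cv2.findContours((l==i).astype('uint8'),cv2.RETR_EXTERNAL,cv2.CHAIN_APPROX_NONE)
        r=cv2.minAreaRect(top_xy(cs[0][:,0,:].astype(float),36).astype(np.float32)); print(st[i][4],j(r[0]).round(1),np.round(r[1],1),"ang-jig",round(r[2]-np.degrees(A),1))
def st(m=""):
    s=readout.get_state(); print(m,round(s["time"],2),"jig",j(s["position"]).round(1),"z",round(s["position"][2],1),"F",np.round(s["ft_force"],1))
E
python3 - <<'E'
from h import *
ctrl.command_gripper(0.0)
Y=-119.5
ctrl.movep(w(-70,Y,120),rot())
print(ctrl.servo_line(w(-70,Y,24),speed=120,f_stop=8)); st("down")
print(ctrl.servo_line(w(0,Y,24),speed=60,f_stop=12)); st("mid")
top_short("t1")
E
```

```text
False
down 5.21 jig [[ -69.1 -119.7]] z 24.8 F [0.4 0.1 0.2]
False
mid 6.53 jig [[  -0.5 -119.6]] z 24.0 F [-0.5  0.2 -0.8]
758 [[-20.6  -1.7]] [ 50.2 103.4] ang-jig -7.2
```

View pics/t1.png

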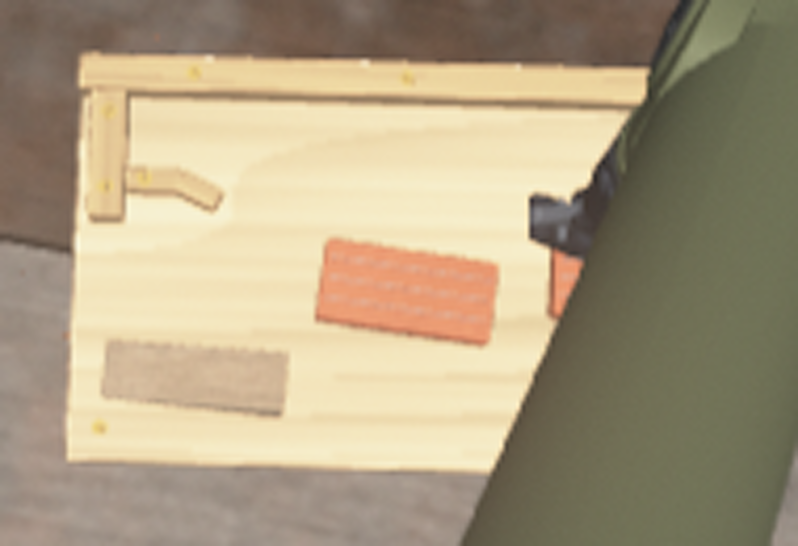

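Run:
```python
from h import *
st(); print(readout.get_state()["gripper_width"])
a=snapshot("wrist")[:,:,::-1]; b=snapshot("scene")[:,:,::-1]
b=cv2.resize(b[170:320,240:480],None,fx=3.2,fy=3.2)
cv2.imwrite("pics/w2.png",a);cv2.imwrite("pics/s2.png",b)
```

```text
6.58 jig [[  -0.4 -119.6]] z 24.0 F [-0.3 -0.2  0.6]
0.00037217646082977565
```

View pics/w2.png

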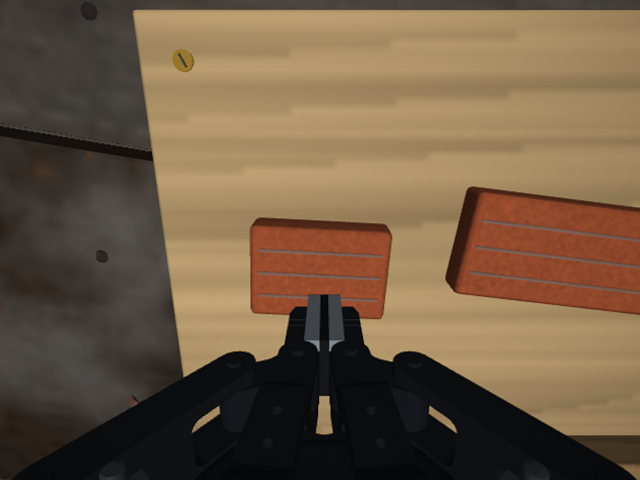

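View pics/s2.png

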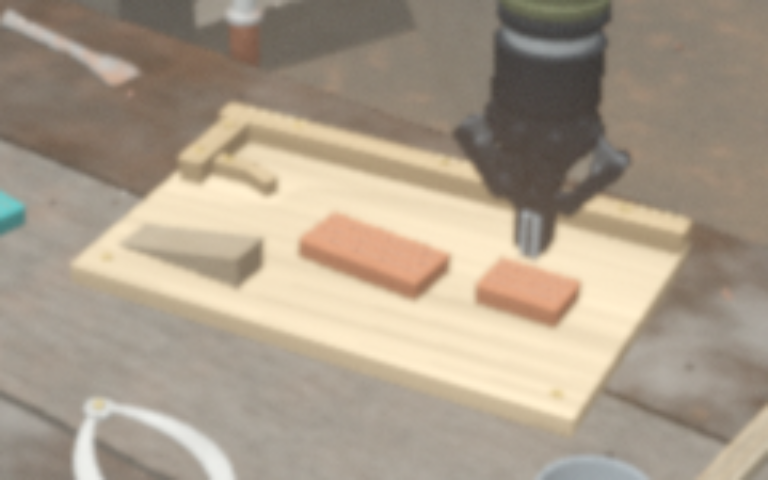

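The fingers look to be above the slip, at its far side, and the slip hasn't moved. I'll check where the tip really is against the reported TCP.

Run:
```python
from h import *
def proj(n,X):
    m=camera_model(n); 
    c=np.array(m["R"])@X+np.array(m["t"]); p=m["intrinsics"]@c; return p[:2]/p[2]
p=np.array(readout.get_state()["position"])
T=wcam()
for dz in (0,10,20,30):
    q=p+[0,0,dz]; print(dz,"scene crop",(proj("scene",q)-[240,170])*3.2, "top crop",(proj("top",q)-[270,160])*4.2)
    c=np.linalg.inv(T)@np.r_[q,1]; k=camera_model("wrist")["intrinsics"]@c[:3]; print("  wrist",k[:2]/k[2])
im=cv2.imread("pics/w2.png")
hsv=cv2.cvtColor(im,cv2.COLOR_BGR2HSV)
print("slip corners wrist",j(wrist_xy(T,[(257,226),(390,233),(383,318),(251,312)],36)))
for jp in [(-35,-152),(-35,-87),(10,-87),(10,-152)]:
    X=w(*jp,36);print(jp,"scene crop",(proj("scene",X)-[240,170])*3.2)
cv2.imwrite("pics/s2z.png",cv2.resize(cv2.imread("pics/s2.png")[180:340,430:630],None,fx=3.5,fy=3.5,interpolation=cv2.INTER_CUBIC))
cv2.imwrite("pics/w2z.png",cv2.resize(im[200:360,220:420],None,fx=3.5,fy=3.5,interpolation=cv2.INTER_CUBIC))
```

```text
0 scene crop [529.0857555  282.60017384] top crop [597.96113449 266.42978359]
  wrist [321.47774409 284.74338148]
10 scene crop [530.06147891 271.06358931] top crop [601.24681641 262.70400376]
  wrist [321.34624761 293.52923419]
20 scene crop [531.0448259  259.43686639] top crop [604.59135527 258.91148342]
  wrist [321.19992345 303.30578803]
30 scene crop [532.03588618 247.71894454] top crop [607.99634686 255.05041308]
  wrist [321.03611381 314.25062371]
slip corners wrist [[ -34.49311892 -148.19452435]
 [ -31.15945729  -88.63948282]
 [  11.89111491  -89.71831   ]
 [   8.55629386 -153.53684353]]
(-35, -152) scene crop [555.1552992  304.50272694]
(-35, -87) scene crop [469.57777645 280.34982319]
(10, -87) scene crop [493.84827936 250.64672937]
(10, -152) scene crop [577.76826186 273.59132228]
```

View pics/w2z.png

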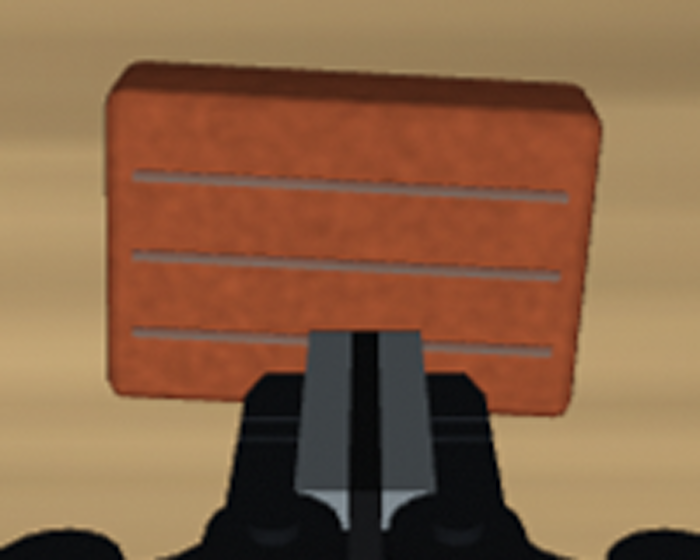

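View pics/s2z.png

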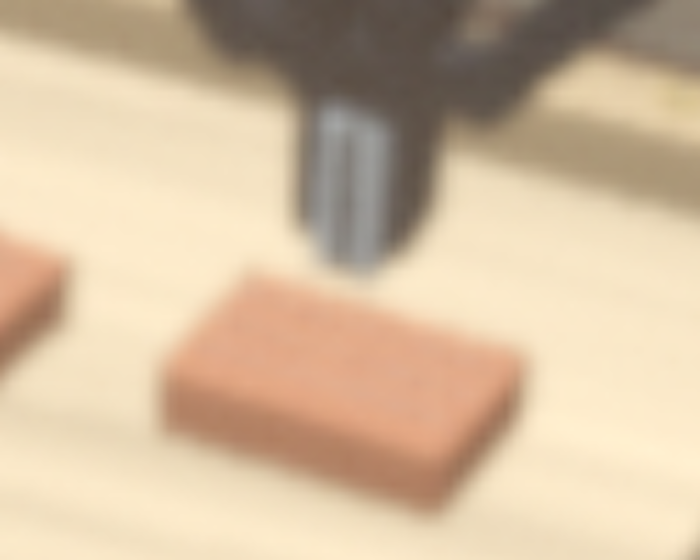

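The tip images (scene crop (530,258), wrist v≈295) place it about 20 mm above the reported TCP, so the fingers passed over the slip. I'll back off and touch the bare board to calibrate.

Run:
```python
from h import *
Y=-119.5
ctrl.servo_line(w(0,Y,50),speed=120)
ctrl.servo_line(w(-70,Y,50),speed=120)
ctrl.servo_line(w(-70,Y,24),speed=80); st("a")
print(ctrl.servo_line(w(-70,Y,-8),speed=20,f_stop=4)); st("touch"); print(readout.get_state()["gripper_width"])
b=snapshot("scene")[:,:,::-1]
cv2.imwrite("pics/s3.png",cv2.resize(b[170:320,240:480],None,fx=3.2,fy=3.2))
```

```text
a 8.25 jig [[ -70.2 -119.3]] z 23.4 F [ 0.9 -0.9 -0.4]
False
touch 10.0 jig [[ -69.9 -119.5]] z -7.9 F [-0.5  0.6 -0.1]
-0.002799055141113456
```

View pics/s3.png

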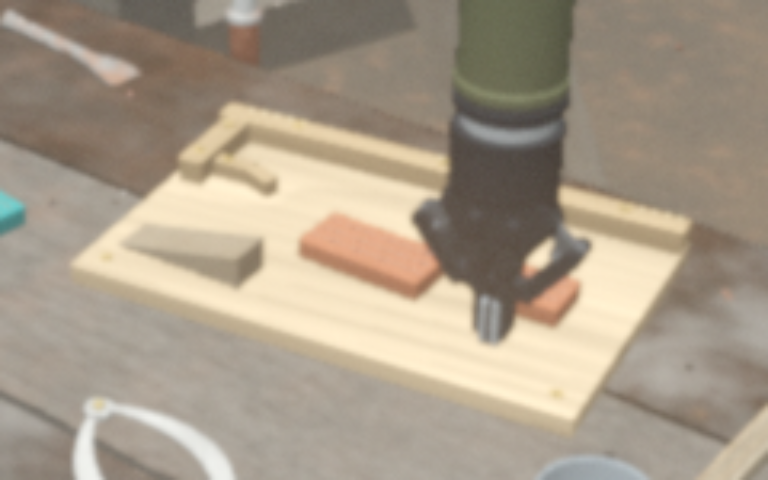

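Run:
```python
from h import *
Y=-119.5
print(ctrl.servo_line(w(-70,Y,-22),speed=15,f_stop=4)); st("touch")
def proj(n,X):
    m=camera_model(n); c=np.array(m["R"])@X+np.array(m["t"]); p=m["intrinsics"]@c; return p[:2]/p[2]
p=np.array(readout.get_state()["position"])
for z in (18,28,38): print(z,(proj("scene",np.r_[p[:2],z])-[240,170])*3.2)
b=snapshot("scene")[:,:,::-1]
cv2.imwrite("pics/s4.png",cv2.resize(b[170:320,240:480],None,fx=3.2,fy=3.2))
cv2.imwrite("pics/w4.png",snapshot("wrist")[:,:,::-1])
```

```text
True
touch 10.47 jig [[ -69.8 -119.5]] z -11.1 F [-1.4  0.3  4.5]
18 [491.42931772 338.07184301]
28 [492.28969047 326.32533602]
38 [493.15703941 314.48358456]
```

View pics/s4.png

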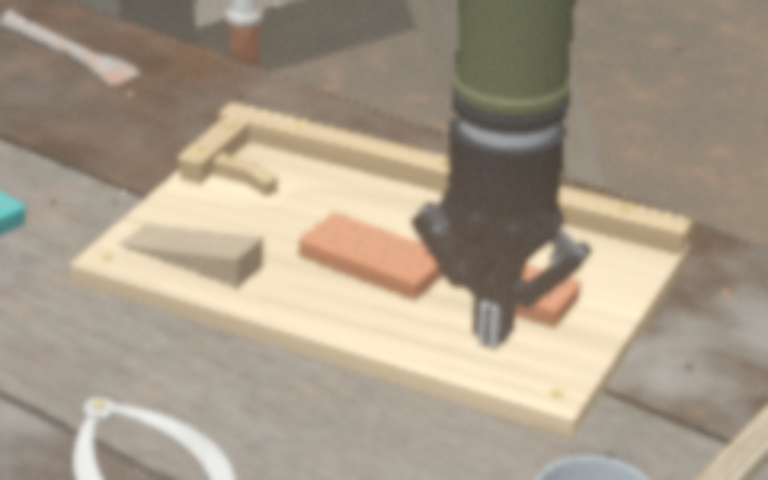

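View pics/w4.png

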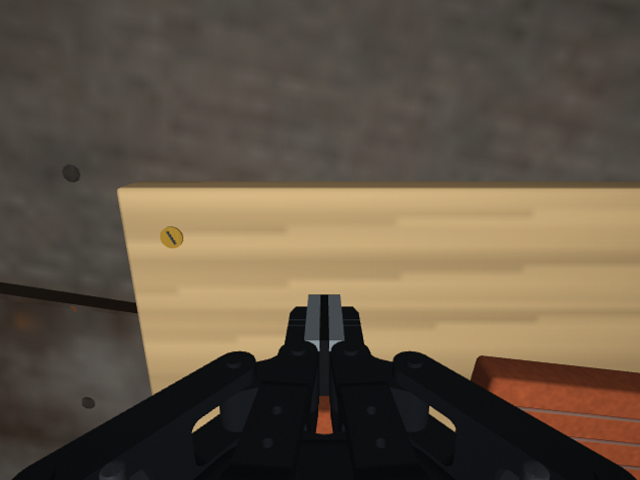

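The board touch came at reported z = -11, so the real tip is about 29 mm above the reported TCP. I'll push at reported z = -7 (tip about 22 mm).

Run:
```python
from h import *
Y=-119.5; Z=-7
ctrl.servo_line(w(-70,Y,Z),speed=40); st("up")
print(ctrl.servo_line(w(-10,Y,Z),speed=50,f_stop=10)); st("mid")
cv2.imwrite("pics/w5.png",snapshot("wrist")[:,:,::-1])
top_short("t5")
```

```text
up 10.84 jig [[ -70.1 -119.4]] z -7.1 F [-0.7  0.4  0.2]
False
mid 12.19 jig [[  -9.8 -119.5]] z -7.0 F [ 0.4 -0.5 -0.7]
754 [[-20.6  -1.7]] [ 50.2 103.4] ang-jig -7.2
```

View pics/w5.png

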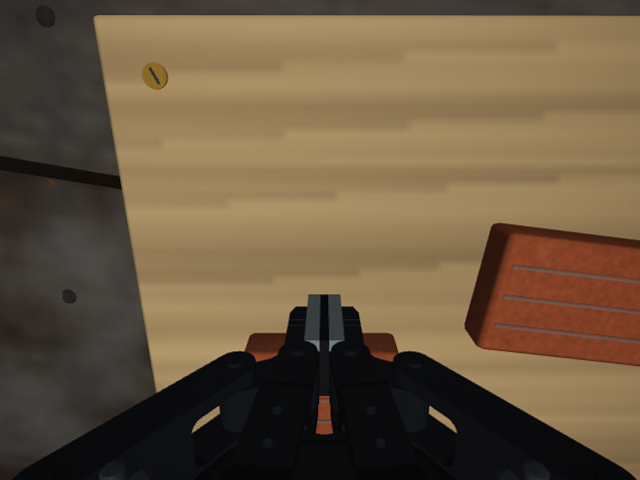

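View pics/t5.png

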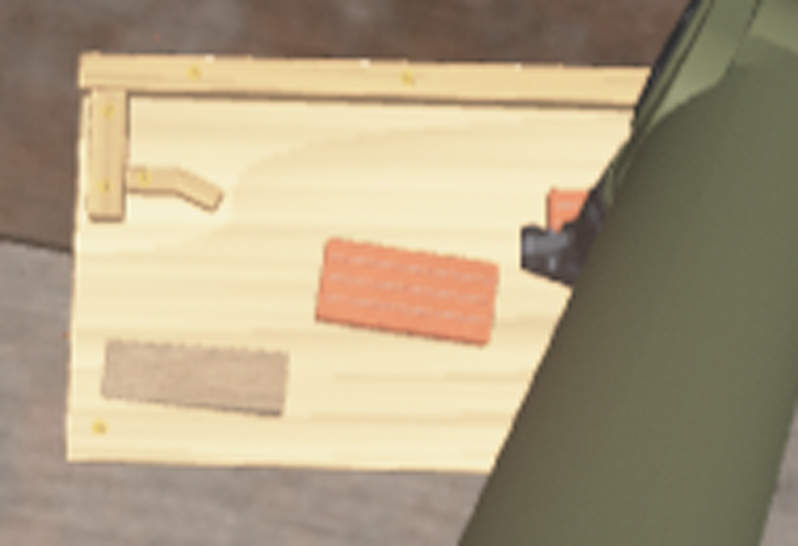

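The slip now moves, evenly ahead of the fingers (columns 246–398 about 324). I'll go on to the rail.

Run:
```python
from h import *
Y=-119.5; Z=-7
print(ctrl.servo_line(w(25,Y,Z),speed=50,f_stop=10)); st("mid")
print(ctrl.servo_line(w(52,Y,Z),speed=25,f_stop=8)); st("rail")
ctrl.pause(0.3); st()
ctrl.servo_line(w(-20,Y,Z),speed=120)
ctrl.servo_line(w(-20,Y,60),speed=150)
ctrl.movep(w(-60,-190,120),rot())
T=wcam(); np.save("T6.npy",T); cv2.imwrite("pics/w6.png",snapshot("wrist")[:,:,::-1]); st()
```

```text
False
mid 13.14 jig [[  25.  -119.6]] z -7.1 F [ 0.3 -0.5 -0.1]
True
rail 13.93 jig [[  44.2 -119.3]] z -7.7 F [-0.4  0.1 -0.8]
 14.23 jig [[  42.9 -119.3]] z -8.1 F [-0.2  0.9 -0. ]
 16.04 jig [[ -60.5 -189. ]] z 118.6 F [-0.3  0.4  0.4]
```

View pics/w6.png

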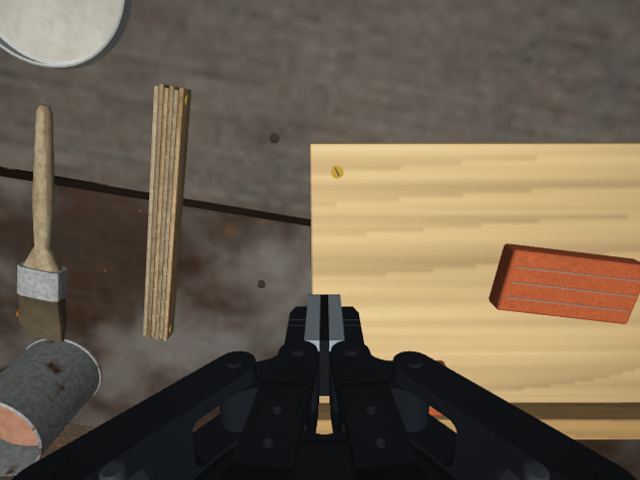

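The gripper hides the slip here, so I'll go to the earlier overview pose.

```bash
cat >> h.py <<'E'
def wrist_short(name,bounds=(120,345,150,560)):
    T=wcam(); im=np.ascontiguousarray(snapshot("wrist")[:,:,::-1]); cv2.imwrite(f"pics/{name}.png",im)
    hsv=cv2.cvtColor(im,cv2.COLOR_BGR2HSV); m=cv2.inRange(hsv,(0,110,60),(13,255,255))
    k=np.zeros_like(m); a,b,c,d=bounds; k[a:b,c:d]=1; m=m*k
    n,l,s,ce=cv2.connectedComponentsWithStats(m)
    for i in range(1,n):
        if s[i,4]<300: continue
        cs,_=cv2.findContours((l==i).astype('uint8'),cv2.RETR_EXTERNAL,cv2.CHAIN_APPROX_NONE)
        r=cv2.minAreaRect(wrist_xy(T,cs[0][:,0,:].astype(float),36).astype(np.float32)); print(s[i],j(r[0]).round(1),np.round(r[1],1),"ang-jig",round(r[2]-np.degrees(A),1))
E
python3 - <<'E'
from h import *
ctrl.movep(w(-60,-60,210),rot()); st()
wrist_short("w7"); top_short("t7")
E
```

```text
16.72 jig [[-60.5 -60.2]] z 208.7 F [-0.1 -0.2 -0.9]
[ 327  216  112   62 5095] [[-21.1  -2. ]] [ 52.3 104.3] ang-jig -7.3
[ 236  310   55   35 1690] [[  67.8 -122.7]] [40.7 56.9] ang-jig 0.0
749 [[-20.6  -1.7]] [ 50.2 103.5] ang-jig -7.3
```

View pics/w7.png

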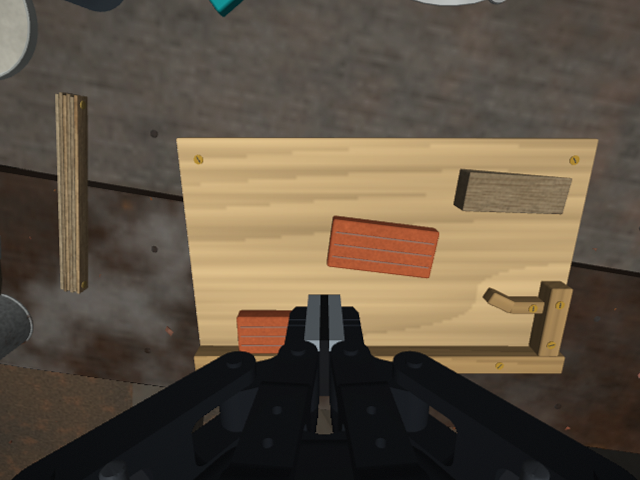

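View pics/t7.png

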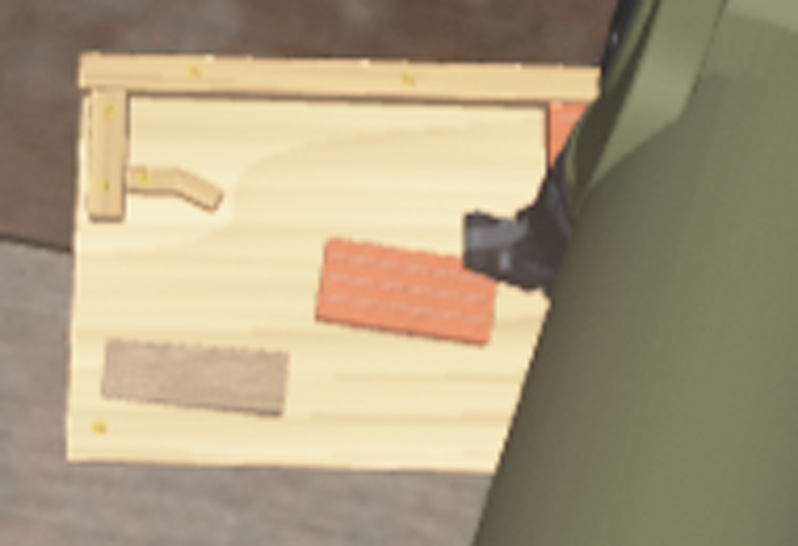

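The slip is flush on the rail: near edge at row 310, level, and angle to the jig about 0. The long slip hasn't moved. Now I'll push its right end along the rail.

Run:
```python
from h import *
Z=-7
ctrl.movep(w(76.5,-186,80),rot())
print(ctrl.servo_line(w(76.5,-186,Z),speed=80,f_stop=6)); st("down")
print(ctrl.servo_line(w(77.0,-120,Z),speed=50,f_stop=12)); st("a")
print(ctrl.servo_line(w(78,0,Z),speed=60,f_stop=12)); st("b")
top_short("t8")
cv2.imwrite("pics/s8.png",cv2.resize(snapshot("scene")[170:320,240:480,::-1],None,fx=3.2,fy=3.2))
```

```text
False
down 18.97 jig [[  77.  -186.3]] z -6.3 F [ 0.4  0.3 -0.3]
False
a 20.43 jig [[  77.  -120.2]] z -7.0 F [-1.1 -1.5  0.6]
False
b 22.58 jig [[78.4  0. ]] z -6.9 F [ 0.4  0.5 -0.2]
```

View pics/t8.png

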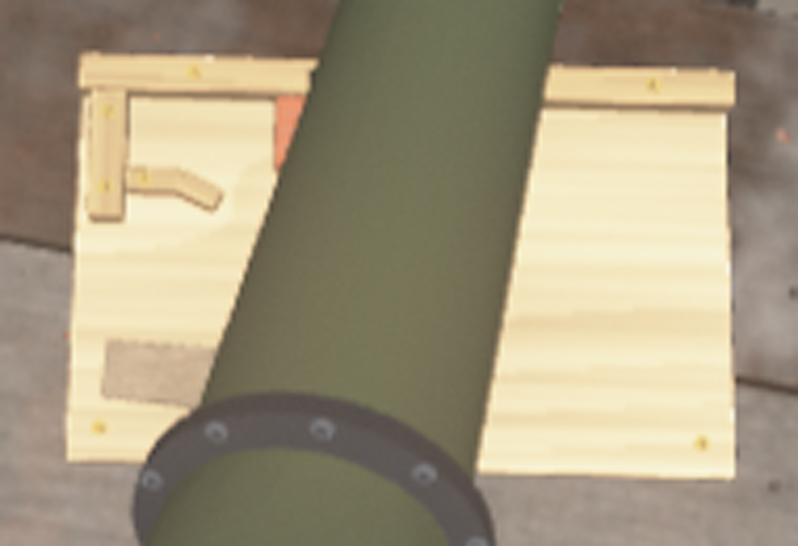

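View pics/s8.png

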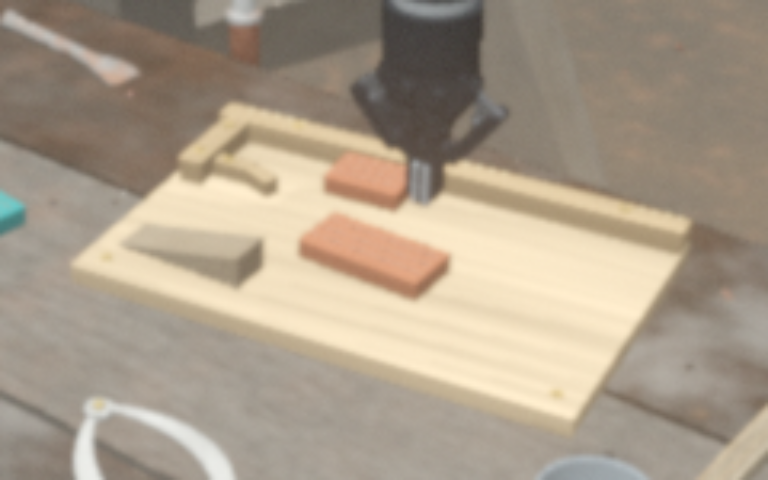

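The slip is still flush: its leading end in the top crop at (278,97–170) is square and touching the rail. The rest of the scene is undisturbed, so I'll push on.

Run:
```python
from h import *
Z=-7
print(ctrl.servo_line(w(78.4,60,Z),speed=50,f_stop=12)); st("c")
cv2.imwrite("pics/s9.png",cv2.resize(snapshot("scene")[190:270,280:420,::-1],None,fx=5,fy=5))
print(ctrl.servo_line(w(78.4,97,Z),speed=25,f_stop=10)); st("home?")
ctrl.pause(0.3);st()
cv2.imwrite("pics/s10.png",cv2.resize(snapshot("scene")[190:270,280:420,::-1],None,fx=5,fy=5))
```

```text
False
c 24.03 jig [[78.4 60. ]] z -7.1 F [-0.1 -2.5  1.3]
True
home? 25.43 jig [[77.8 90.1]] z -7.4 F [ 0.3 -0.3 -0. ]
 25.73 jig [[77.4 90.1]] z -7.8 F [-0.6 -0.4  0.1]
```

View pics/s10.png

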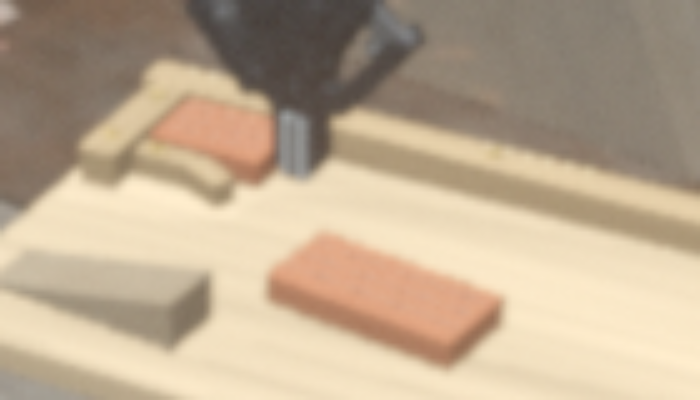

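It stopped at y = 90.1 (expected 90.5), and the scene view shows the slip in the pocket against the stop. I'll give one firmer press to confirm, back off and inspect.

Run:
```python
from h import *
Z=-7
print(ctrl.servo_line(w(77.5,97,Z),speed=15,f_stop=18)); st("press")
ctrl.servo_line(w(77,50,Z),speed=100); ctrl.servo_line(w(70,50,90),speed=150)
ctrl.movep(w(-60,20,210),rot()); ctrl.pause(.3); st()
wrist_short("w11",(120,375,150,620)); top_short("t11")
```

```text
False
press 26.41 jig [[77.2 90.2]] z -7.0 F [  1.7 -11.6   0.1]
 28.88 jig [[-59.9  20.3]] z 208.9 F [ 0.5  0.5 -0.3]
[ 247  215  110   63 5132] [[-21.3  -1.3]] [ 52.8 104.1] ang-jig -7.3
[ 400  310   66   44 2469] [[ 73.9 136.1]] [51.9 67. ] ang-jig 0.0
438 [[ 76.7 136.5]] [45.2 64. ] ang-jig 1.5
```

View pics/w11.png

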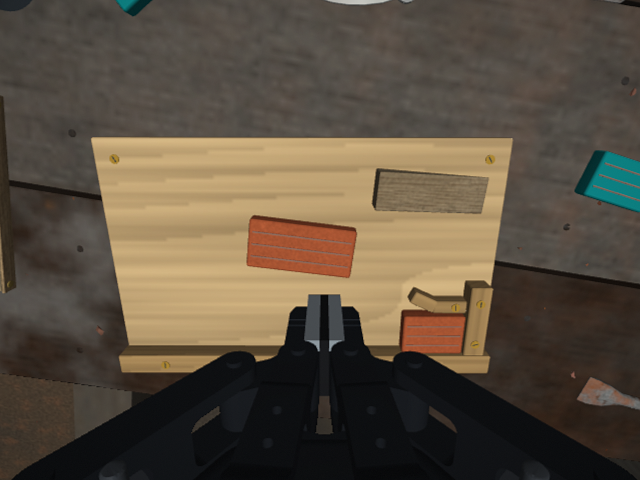

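View pics/t11.png

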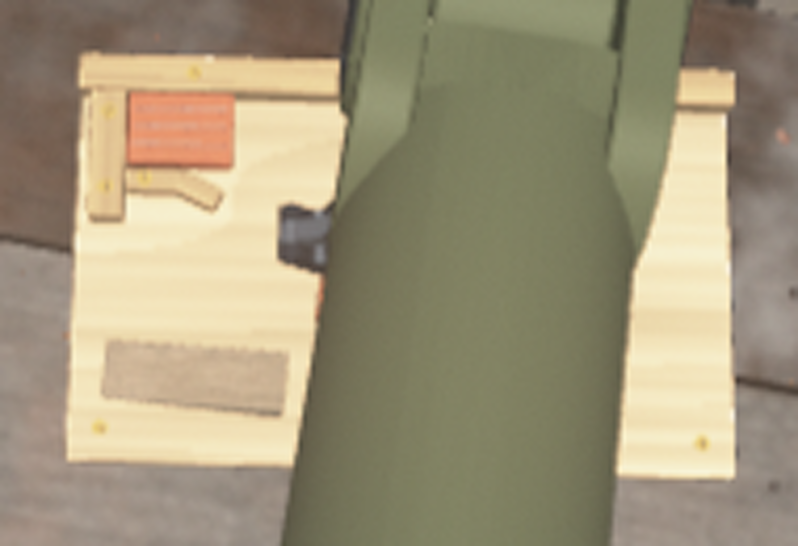

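The slip is home: (76.7,136.5) from the top camera against the target (77.5,137.5). It touches the stop and rail in both views, and the arm is clear.

Run:
```python
from h import *
workorder.sign_off(); st()
```

```text
the job is handed in; nothing more can be done
the job is handed in; nothing more can be done
```

I pushed the short slip square against the rail with closed fingertips, then slid it left along the rail into the corner pocket, and handed the job in at about 29 s. It was pushed only, never gripped.

**What went wrong on the way:** the first pass went over the slip without touching it. A touch on the bare board showed that the real fingertips end about 29 mm short of the reported TCP. The pushes after that allowed for it.

**Last checks:**
- **Position:** the top camera puts the short slip at jig (76.7, 136.5) mm, against a home of (77.5, 137.5), which is within calibration error.
- **Fully home:** pressing again at about 12 N did not move it. The fingers stopped at y = 90.2, where 90.5 was expected.
- **Squareness:** the top camera gave 1.5° and the wrist camera 0.0°.
- **A disagreement:** the wrist camera put the slip at jig (73.9, 136.1), with a width of 51.9 mm instead of 45. Its outline took in the slip's shaded near side, so I did not rely on it.
- **Other objects:** the long slip's measured position changed by less than 1 mm. The wedge looked unmoved in the pictures. I did not measure the rule, cup or chisel, but the arm never went near them and no contact showed.

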